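# Make up two bench kits

## Task

Make up the two kits in the grey trays. In the three-compartment tray lay the timer flat in the longest end compartment, stand the beaker in the middle one and the large bottle in the other end one; in the two-compartment tray stand the middle-sized bottle in the longer compartment and the small bottle in the shorter one. Everything must stand flat on its compartment's floor, nothing may be knocked over, and the conical flask stays where it is.

Things in the scene. Friction and masses are not known exactly. Their poses are not given: they have to be found in the camera images.
- large_bottle: The large reagent bottle: the tallest and widest of the three, brown body, blue cap. Body 62 dia, 124 tall over all; cap 37 dia, its side from z = 104 to 124 above the underside. 0.22 kg. Origin at the centre of the underside, z up.
- medium_bottle: The middle-sized reagent bottle, white body, red cap. Body 56 dia, 112 tall; cap 33 dia, from z = 94 to 112. 0.2 kg. Origin at the centre of the underside, z up.
- small_bottle: The small reagent bottle: the shortest of the three, brown body, black cap. Body 50 dia, 100 tall; cap 30 dia, from z = 83 to 99. 0.18 kg. Origin at the centre of the underside, z up.
- glass_beaker: Open clear glass beaker, 52 dia, 70 tall, empty, 0.055 kg; can be gripped across its outside. Origin at the centre of the underside, z up.
- bench_timer: White bench timer with a display and three buttons, lying flat: 58 along its x, 64 along its y, sides 16 high. 0.07 kg; grip across its sides. Origin at the centre of the underside, z up.
- conical_flask: Clear glass conical flask, 62 dia at the foot, 104 tall, standing among the stock. It belongs to neither kit and stays where it is. Origin at the centre of the underside, z up.
- tray_three: Long low grey tray with three compartments in a row along its x axis, fixed on the bench: 292 x 100, walls 4 thick, rim and partitions 11 high, inner floor 3 above the underside. All compartments are 92 wide (y). The long end compartment (108 along x) is centred at x = -88, the middle one (84) at x = +12, the other end one (84) at x = +100. Origin at the centre of the underside, z up.
- tray_two: Short low grey tray with two compartments along its x axis, fixed on the bench: 162 x 100, walls 4 thick, rim and partition 11 high, inner floor 3 above the underside. Both are 92 wide (y). The longer compartment (84 along x) is centred at x = -35, the shorter (66) at x = +44. Origin at the centre of the underside, z up.
Not all that is in view belongs to the job. What is shaped like the medium_bottle but purple is not meant.

How it is judged (in metres and radians):
At the end, for the whole second after the job is handed in: Each of the five things is at rest and level (within 0.12 rad) on the floor of its own compartment: its centre lies within the room the walls leave it, and its underside is less than 3 mm above the compartment's floor. The flask stands upright within 30 mm of where it stood (x of bench_timer in the frame of tray_three between -0.114 and -0.062 m and y of bench_timer in the frame of tray_three between -0.02 and 0.02 m and z of bench_timer in the frame of tray_three between 0 and 0.006 m and angle between each of bench_timer, glass_beaker, large_bottle, medium_bottle, small_bottle's own z axis and vertical below 0.12 rad and linear speed of each of bench_timer, glass_beaker, large_bottle, medium_bottle, small_bottle below 0.02 m/s and x of glass_beaker in the frame of tray_three between -0.006 and 0.03 m and y of glass_beaker in the frame of tray_three between -0.022 and 0.022 m and z of glass_beaker in the frame of tray_three between 0 and 0.006 m and x of large_bottle in the frame of tray_three between 0.087 and 0.113 m and y of large_bottle in the frame of tray_three between -0.017 and 0.017 m and z of large_bottle in the frame of tray_three between 0 and 0.006 m and x of medium_bottle in the frame of tray_two between -0.051 and -0.019 m and y of medium_bottle in the frame of tray_two between -0.02 and 0.02 m and z of medium_bottle in the frame of tray_two between 0 and 0.006 m and x of small_bottle in the frame of tray_two between 0.034 and 0.054 m and y of small_bottle in the frame of tray_two between -0.023 and 0.023 m and z of small_bottle in the frame of tray_two between 0 and 0.006 m and distance of conical_flask from where it was at the start of the episode below 0.03 m and angle between conical_flask's own z axis and vertical below 0.15 rad); the robot touches nothing.
It fails at once if a bottle, the beaker or the flask is knocked over (angle between any of large_bottle, medium_bottle, small_bottle, glass_beaker, conical_flask's own z axis and vertical above 0.8 rad).
It also fails if it takes over 118 s, if anything falls off the work surface, if the arm or the gripper's body presses on something with over 40 N, if the wrist force passes 120 N, or if a joint passes its speed limit or range.

## Robot

A 6-joint arm with a two-finger parallel gripper is mounted at the origin on a cart in front of the work surface, level with it; the furniture and walls round the work are solid. World frame = base frame: x ahead of the robot, y to its left, z up, the work surface at z = 0. Lengths are in mm, angles in rad, forces in N, time in s.
With the tool pointing down it reaches from about 300 to 875 mm from the base axis. Payload 6.4 kg.
Tool frame: the origin (TCP) lies on the centre line of the jaws, within the pads' length; the fingertips stand env.nose_length ahead of it and the grasp point (between the pads) lies 11 mm behind it (env.nose_length is the distance from the TCP to the fingertips, in mm); z points along the fingers, y is the line along which they close (so a half turn about z gives the same grasp; the last joint's range is limited). The gripper opens to 85 mm and grips with 20 to 120 N. Pads are 22 mm wide; open, the fingers measure 114 mm over their backs; the gripper's body (76 mm by 85 mm) begins 54 mm behind the grasp point. The pads swing forward as they close: fully open they stand 13 mm farther back than shut.
Start: joints at [-1.398, 0.181, 1.607, -0, 1.354, -0.206], TCP at [212.655, -534.246, 239.288] pointing down, gripper open.
Joint ranges: [-2.99, 2.99], [-0.89, 2.07], [0.3, 2.58], [-1.14, 4.28], [0, 2.63], [-3.12, 3.12]. Speed limits (rad/s): [2.57, 2.57, 3.01, 3.14, 3.14, 3.14].

## Interface

Orientations are given as a unit quaternion [x, y, z, w].
In Python, from station import env, kin, readout, eyes gives the robot as it stands. Calls block until the motion is done:
- env.reach(position, orientation): joint-space move of the TCP to a pose.
- env.line_to(position, frame=None, v=150): straight line of the TCP; frame=None keeps the orientation; v is the mean speed in mm/s.
- env.move_joints(angles): joint-space move.
- env.gripper_to(opening, squeeze=None): opening from 0.0 (shut) to 1.0 (fully open); squeeze is the grip in N (None keeps the last); returns when the fingers have stopped.
- env.wait(seconds).
- kin.inverse_kinematics(position, orientation): joint angles nearest the present ones, or None.
- readout.observe(): the state.
- eyes.camera(name): name is "scene" or "top" or "wrist"; returns (picture, depth): 420x560x3 uint8, red, green, blue; 420x560 float32, mm along the optical axis (not along the pixel's ray), 0 where there is no reading.
- eyes.camera_model(name): a dict with "camera_matrix" (3x3 intrinsics, pixels), "origin" and "orientation" of the camera in the world. Camera axes: x right, y down, z forward; pixel columns grow to the right and rows downward; lengths in mm; the calibration is good to about 2 mm. A picture is of the moment at which its call begins: read the wrist's pose just before it. camera_model takes no time and is no camera call; for the wrist camera it gives the pose at the moment of the call.
A pose or a line that the arm cannot do raises env.IKError and nothing moves.
- env.close_job(): hands the job in; it is judged then, once.
The state is a dict: "t": time; "qpos": joint angles; "qvel": joint speeds; "joint_torque": joint torques, N m; "tool_pos": TCP position; "tool_rot": TCP orientation; "force": force on the tool from outside, world axes, zero at the start; "wrist_torque": the same for the moment, N m; "width": opening from 0.0 (shut) to 1.0 (fully open); "grasp_force": force on a finger pad.
Only numpy, scipy, OpenCV 4.12 (cv2) and the standard library are available. Lean on these libraries where they do the work, as an engineer would, in place of code of your own. Each camera call takes 0.05 s, during which the arm holds its last target. There are 200 camera calls.

## Working session

There is one attempt and no reset: what is moved stays moved. The work goes in short steps, each a Python script; the robot and the scene stay as the last script left them, time stands still between calls to the robot, and variables do not carry over. Pictures are saved under pics/ and viewed, at most 14 in all, crops included, and the job is handed in when it is done.

```bash
ls; mkdir -p pics; python3 - <<'E'
from station import env, kin, readout, eyes
import cv2, numpy as np
print(env.nose_length, readout.observe()["t"], readout.observe()["tool_rot"])
for n in ["scene","top"]:
    p,d=eyes.camera(n); cv2.imwrite(f"pics/{n}0.png",p[:,:,::-1]); np.savez(f"{n}0.npz",p=p,d=d)
    m=eyes.camera_model(n); print(n,m)
E
```

```text
pics
8.0 0.0 [ 9.82114006e-01  1.88285015e-01  2.46918321e-05 -9.11600229e-04]
scene {'camera_matrix': array([[398.53776721,   0.        , 273.59224696],
       [  0.        , 398.53776721, 213.26651383],
       [  0.        ,   0.        ,   1.        ]]), 'origin': array([261.09444925, 538.67125965, 681.68911707]), 'orientation': array([-0.22521553,  0.91609152, -0.32191694,  0.08014844])}
top {'camera_matrix': array([[388.4538306 ,   0.        , 283.20474851],
       [  0.        , 388.4538306 , 209.24475808],
       [  0.        ,   0.        ,   1.        ]]), 'origin': array([390.00604936,  66.58150382, 869.5160988 ]), 'orientation': array([-0.69621825,  0.71281724, -0.05507373,  0.06433215])}
```

View pics/scene0.png

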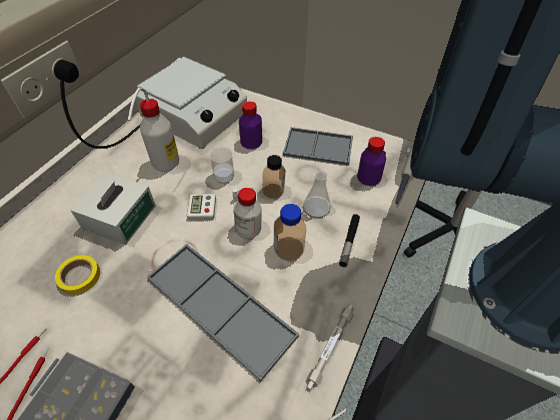

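View pics/top0.png

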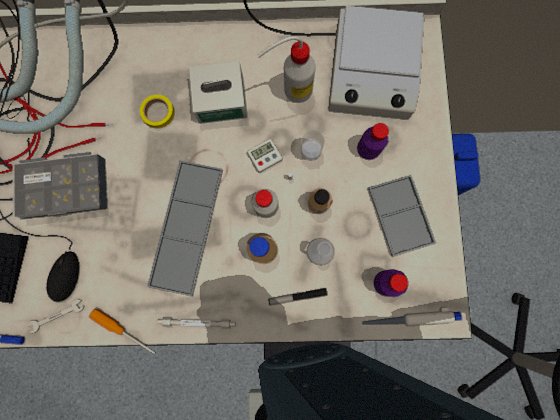

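The scene view shows the large bottle (290,232), the middle bottle (247,213), the small bottle (274,177), the beaker (222,167), the timer (201,206) and the flask (317,197). The trays are at (222,312) and (318,146).

Candidates that could be confused, in scene pixels:
- **Middle bottle:** the white one with a red cap at (247,213) is the one I want. The white wash bottle with a yellow label (158,135) is too tall. The purple ones at (250,125) and (372,162) are excluded.
- **Large or small bottle:** the blue cap at (290,215) against the black cap at (274,162).
- **Beaker or flask:** the cylinder at (222,167) against the cone at (317,197).

```bash
cat > h.py <<'E'
import numpy as np, cv2
from scipy.spatial.transform import Rotation as R
from station import env, kin, readout, eyes
def ray(m,uv):
    K=np.array(m["camera_matrix"]); uv=np.atleast_2d(uv).astype(float)
    d=np.c_[uv,np.ones(len(uv))]@np.linalg.inv(K).T
    return np.array(m["origin"]), d@R.from_quat(m["orientation"]).as_matrix().T
def plane(m,uv,z):
    o,d=ray(m,uv); return o+d*((z-o[2])/d[:,2])[:,None]
def proj(m,P):
    c=(np.atleast_2d(P)-m["origin"])@R.from_quat(m["orientation"]).as_matrix()
    u=c@np.array(m["camera_matrix"]).T; return u[:,:2]/u[:,2:]
def cloud(m,d):
    v,u=np.mgrid[:d.shape[0],:d.shape[1]]
    o,r=ray(m,np.c_[u.ravel(),v.ravel()]); return (o+r*d.reshape(-1,1)).reshape(*d.shape,3)
E
python3 - <<'E'
from h import *
for n in ["top","scene"]:
    f=np.load(f"{n}0.npz"); m=eyes.camera_model(n); C=cloud(m,f["d"]); hsv=cv2.cvtColor(f["p"],cv2.COLOR_RGB2HSV)
    z=C[...,2]
    def px(u,v): return C[v,u].round(0)
    seeds={"top":dict(large=(259,247),med=(264,200),small=(321,198),beaker=(312,149),timer=(265,155),flask=(320,250),bench=(230,135)),
     "scene":dict(large=(290,213),med=(247,196),small=(274,162),beaker=(222,160),timer=(201,206),flask=(318,180),bench=(200,240))}[n]
    print(n,{k:px(*s).tolist() for k,s in seeds.items()})
    masks=dict(large=cv2.inRange(hsv,(105,120,60),(125,255,255)),med=cv2.inRange(hsv,(0,150,90),(6,255,255))|cv2.inRange(hsv,(174,150,90),(180,255,255)),small=cv2.inRange(hsv,(0,0,0),(180,255,45)))
    for k,h in dict(large=124,med=112,small=99).items():
        u,v=seeds[k]; lab=cv2.connectedComponentsWithStats(masks[k])
        i=lab[1][v,u]; 
        if i==0: print(k,"no mask",hsv[v,u]); continue
        top=(lab[1]==i)&(abs(z-h)<5); ys,xs=np.nonzero(top)
        print(n,k,lab[2][i],"toppx",len(xs),plane(m,[(xs.min()+xs.max())/2,(ys.min()+ys.max())/2],h)[0].round(1), "zmed",np.median(z[top]).round(1))
        # profile of this object from cloud
        c=plane(m,[xs.mean(),ys.mean()],h)[0]; r=np.hypot(C[...,0]-c[0],C[...,1]-c[1])
        if n=="scene":
            print("  prof",[(zz,round(float(np.percentile(r[(r<45)&(abs(z-zz)<3)],50)),1)) for zz in range(30,h,6) if ((r<45)&(abs(z-zz)<3)).sum()>5])
    # trays: gray and low
    g=((hsv[...,1]<60)&(hsv[...,2]<150)&(hsv[...,2]>60)&(z>-5)&(z<18)).astype(np.uint8)*255
    g=cv2.morphologyEx(g,cv2.MORPH_OPEN,np.ones((5,5)))
    for c in cv2.findContours(g,cv2.RETR_EXTERNAL,cv2.CHAIN_APPROX_NONE)[0]:
        if cv2.contourArea(c)>1500:
            P=plane(m,cv2.convexHull(c)[:,0],11)[:,:2].astype(np.float32); print("tray?",cv2.minAreaRect(P))
    # timer
    u,v=seeds["timer"]; C2=(np.hypot(C[...,0]-C[v,u,0],C[...,1]-C[v,u,1])<60)&(z>9)&(z<25)
    P=C[C2][:,:2].astype(np.float32); print("timer",len(P),cv2.minAreaRect(P),np.median(z[C2]))
for n in ["top","scene"]:
    p=np.load(f"{n}0.npz")["p"]
    a=p[130:270,150:345] if n=="top" else p[140:270,180:345]
    cv2.imwrite(f"pics/{n}crop.png",cv2.resize(a[:,:,::-1],None,fx=4,fy=4,interpolation=cv2.INTER_CUBIC))
E
```

```text
top {'large': [445.0, 123.0, 122.0], 'med': [539.0, 113.0, 110.0], 'small': [543.0, -2.0, 98.0], 'beaker': [673.0, 7.0, 20.0], 'timer': [662.0, 115.0, 17.0], 'flask': [444.0, -3.0, 2.0], 'bench': [719.0, 198.0, -1.0]}
top large [250 237  19  20 289] toppx 282 [447. 123. 124.] zmed 121.8
top med [255 190  17  17 219] toppx 209 [544.1 114.8 112. ] zmed 109.6
top small [314 189  15  16 168] toppx 157 [546.9  -2.8  99. ] zmed 97.3
tray? ((322.6439208984375, 29.429443359375), (474.79608154296875, 140.41529846191406), 89.7614517211914)
tray? ((516.46435546875, -181.0977325439453), (163.1657257080078, 98.52726745605469), 15.380204200744629)
tray? ((538.7910766601562, 313.42987060546875), (184.17855834960938, 362.977783203125), 83.10619354248047)
timer 673 ((664.158203125, 116.14004516601562), (58.132781982421875, 64.20658111572266), 27.92435646057129) 14.934293519851053
scene {'large': [444.0, 128.0, 123.0], 'med': [539.0, 120.0, 111.0], 'small': [542.0, 3.0, 99.0], 'beaker': [687.0, -10.0, 30.0], 'timer': [659.0, 122.0, 17.0], 'flask': [439.0, 10.0, 101.0], 'bench': [619.0, 189.0, -0.0]}
s
[... 498 characters left out ...]
.4), (102, 15.8), (108, 14.7)]
scene small [268 155  14  15 168] toppx 126 [543.3  -1.6  99. ] zmed 99.3
  prof [(30, 21.5), (36, 21.9), (42, 21.0), (48, 21.7), (54, 21.5), (60, 21.5), (66, 19.2), (72, 14.9), (78, 11.6), (84, 12.1), (90, 12.6), (96, 11.7)]
tray? ((47.255615234375, 113.00396728515625), (112.53620147705078, 206.2581329345703), 89.67359161376953)
tray? ((501.491455078125, 303.0133361816406), (100.58134460449219, 286.8291320800781), 77.10845184326172)
tray? ((319.12945556640625, 44.98046875), (459.1101379394531, 141.08090209960938), 89.98947143554688)
timer 638 ((662.0150756835938, 118.13491821289062), (57.70438003540039, 65.88044738769531), 28.25861167907715) 16.646614880198456
```

View pics/topcrop.png

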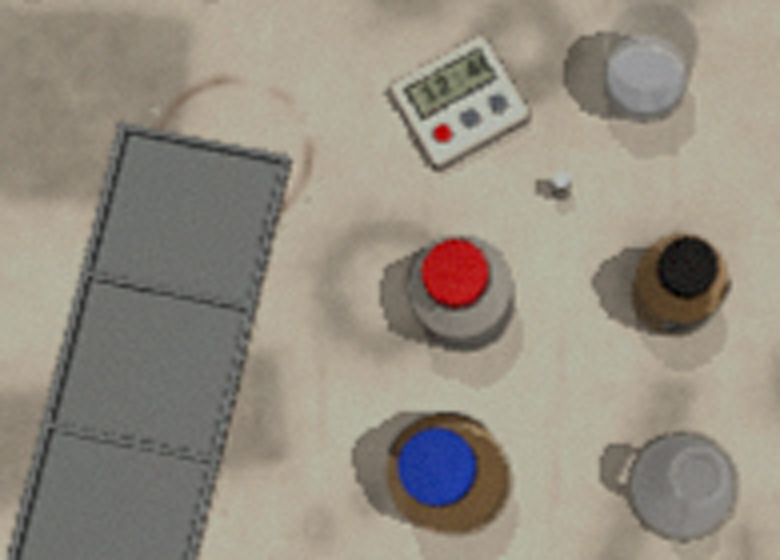

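View pics/scenecrop.png

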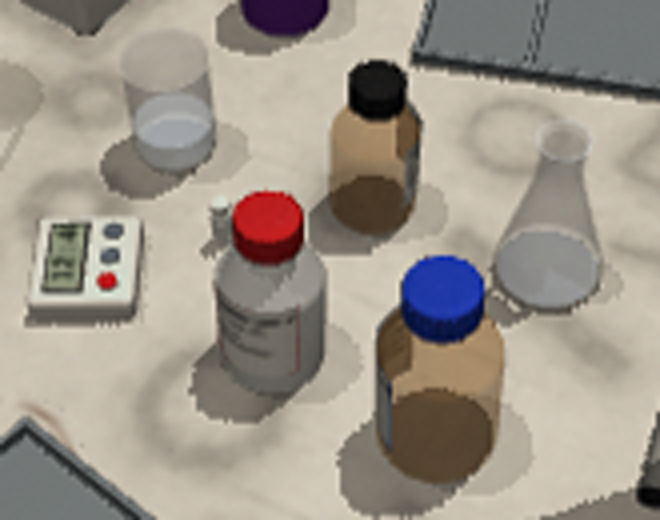

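The crops confirm the choice. In the top picture the blue cap is at about (259,247), the red cap on a white body at (264,200), the black cap at (321,198), the timer at (265,155), and the beaker base at (311,149). Next come the tray axes, the partition positions and the beaker.

```bash
python3 - <<'E'
from h import *
from scipy.ndimage import map_coordinates
def fit(n,c0,ang0,L):
    f=np.load(f"{n}0.npz"); m=eyes.camera_model(n); hsv=cv2.cvtColor(f["p"],cv2.COLOR_RGB2HSV); C=cloud(m,f["d"])
    a=np.radians(ang0); e=np.array([np.cos(a),np.sin(a)]); q=np.array([-e[1],e[0]])
    r=C[...,:2]-c0; near=(abs(r@e)<L/2+25)&(abs(r@q)<72)
    g=((hsv[...,1]<40)&(hsv[...,2]<150)&near).astype(np.uint8)*255
    g=cv2.morphologyEx(g,cv2.MORPH_OPEN,np.ones((3,3)))
    c=max(cv2.findContours(g,cv2.RETR_EXTERNAL,cv2.CHAIN_APPROX_NONE)[0],key=cv2.contourArea)
    P=plane(m,cv2.convexHull(c)[:,0],9)[:,:2].astype(np.float32); (cx,cy),(w,h),an=cv2.minAreaRect(P)
    if h>w: an+=90; w,h=h,w
    an=(an-ang0+90)%180-90+ang0
    a=np.radians(an); e=np.array([np.cos(a),np.sin(a)]); q=np.array([-e[1],e[0]])
    s=np.arange(-L/2-5,L/2+5,1.0); t=np.arange(-35,36,2.)
    G=np.array([cx,cy])+s[:,None,None]*e+t[None,:,None]*q
    uv=proj(m,np.c_[G.reshape(-1,2),np.full(G.size//2,7.)])
    gray=cv2.cvtColor(f["p"],cv2.COLOR_RGB2GRAY).astype(float)
    pr=np.median(map_coordinates(gray,[uv[:,1],uv[:,0]],order=1).reshape(len(s),-1),1)
    in_=abs(s)<L/2-20; pr2=pr-cv2.blur(pr[:,None],(1,31))[:,0]
    idx=[i for i in np.argsort(pr2) if in_[i]][:10]
    print(n,np.round([cx,cy,w,h,an],1),"dark at s:",sorted(s[idx]))
for n in ["top","scene"]:
    fit(n,np.array([508,310.]),-12.9,292); fit(n,np.array([516.,-181]),15.4,162)
mt,ms=eyes.camera_model("top"),eyes.camera_model("scene")
print("beaker top base",plane(mt,[311.5,149.5],3), "scene rim",plane(ms,[221.2,152.5],70),"scene base",plane(ms,[223.5,173.5],3))
E
```

```text
top [504.5 296.  293.4 104.4 -12.9] dark at s: [np.float64(-36.0), np.float64(-35.0), np.float64(-34.0), np.float64(-33.0), np.float64(-31.0), np.float64(-30.0), np.float64(52.0), np.float64(53.0), np.float64(54.0), np.float64(55.0)]
top [ 518.1 -186.3  163.5  106.2   15.3] dark at s: [np.float64(-16.0), np.float64(5.0), np.float64(6.0), np.float64(7.0), np.float64(8.0), np.float64(9.0), np.float64(10.0), np.float64(11.0), np.float64(12.0), np.float64(13.0)]
scene [502.7 298.  298.8 108.6 -12.8] dark at s: [np.float64(-35.0), np.float64(-34.0), np.float64(-33.0), np.float64(-32.0), np.float64(52.0), np.float64(53.0), np.float64(54.0), np.float64(55.0), np.float64(56.0), np.float64(57.0)]
scene [ 515.1 -183.   163.7  114.7   15.4] dark at s: [np.float64(-52.0), np.float64(5.0), np.float64(6.0), np.float64(7.0), np.float64(8.0), np.float64(9.0), np.float64(11.0), np.float64(12.0), np.float64(13.0), np.float64(14.0)]
beaker top base [[677.08132434   7.49868632   3.        ]] scene rim [[675.31501422   3.98206288  70.        ]] scene base [[676.70525813   4.64059884   3.        ]]
```

```bash
cat >> h.py <<'E'
T3=(np.array([501.5,300.5]),-12.9); T2=(np.array([516.,-182.]),15.4)
def tray(T,x,y=0):
    a=np.radians(T[1]); e=np.array([np.cos(a),np.sin(a)]); return T[0]+x*e+y*np.array([-e[1],e[0]])
def down(jaw): # jaw line angle, deg
    return (R.from_euler("z",jaw+90,degrees=True)*R.from_euler("x",180,degrees=True)).as_quat()
def pick_q(p,jaw):
    """of the two equal grasps the one with the last joint nearer the middle"""
    c=[(abs(j[5]),q) for q in (down(jaw),down(jaw+180)) if (j:=kin.inverse_kinematics(p,q)) is not None]
    return min(c,key=lambda x:x[0])[1]
def st(tag):
    o=readout.observe(); print(tag,"t",round(o["t"],1),"w",round(o["width"]*85,1),"gf",round(o["grasp_force"],1),"F",np.round(o["force"],1),"pos",np.round(o["tool_pos"],1)); return o
def pick(xy,jaw,z,open_mm,squeeze,lift):
    p=np.array([*xy,z]); q=pick_q(p,jaw)
    env.gripper_to(open_mm/85); env.reach(p+[0,0,60],q); env.line_to(p,v=120); st("at")
    env.gripper_to(0,squeeze); st("grip"); env.line_to(p+[0,0,lift],v=250); return st("lifted")
def place(xy,jaw,z,lift,open_mm):
    p=np.array([*xy,z]); q=pick_q(p,jaw)
    env.reach(p+[0,0,lift],q); env.line_to(p+[0,0,15],v=250); env.line_to(p,v=40); st("down")
    env.gripper_to(open_mm/85); env.line_to(p+[0,0,lift],v=250); st("off")
E
python3 - <<'E'
from h import *
pick((445.3,125),45,110,60,60,135)
place(tray(T3,100),T3[1]+90,113.7,135,60)
E
```

```text
at t 3.6 w 60.0 gf 0.0 F [ 0.8 -0.4  0.3] pos [445.7 124.8 110.3]
grip t 4.0 w 34.3 gf 59.9 F [-0.6 -0.6  5.6] pos [446.2 125.  111.3]
lifted t 4.7 w 34.5 gf 59.8 F [-0.4 -0.2 -3.4] pos [444.4 125.  243.6]
down t 6.7 w 34.3 gf 60.4 F [-1.  -0.6  2.5] pos [599.4 278.4 114.4]
off t 7.8 w 60.1 gf 0.0 F [-0.9 -0.3 -0.1] pos [598.2 278.  247.2]
```

```bash
python3 - <<'E'
from h import *
# retreat toward beaker to clear the top view
q=pick_q(np.array([677,4.5,250]),90); env.reach([640,4,250],q); 
p,d=eyes.camera("wrist"); m=eyes.camera_model("wrist"); p2,_=eyes.camera("top"); st("x")
print(m["origin"],proj(m,[[677,4.5,0],[677,4.5,70],[663,117,16]]))
cv2.imwrite("pics/w1.png",np.hstack([p,p2])[:,:,::-1]); im=cv2.imread("pics/w1.png"); cv2.imwrite("pics/w1s.png",cv2.resize(im,(800,300),interpolation=cv2.INTER_AREA))
cv2.imwrite("pics/top1crop.png",cv2.resize(p2[140:320,140:320,::-1],None,fx=3,fy=3,interpolation=cv2.INTER_CUBIC))
E
```

```text
x t 10.0 w 60.3 gf 0.0 F [-0.4  0.9  0.3] pos [639.9   4.4 249.8]
[707.48972439   4.13708521 384.04659536] [[279.03127284 139.88819766]
 [278.9490276  146.11753058]
 [173.70230884 154.21564935]]
```

View pics/w1s.png

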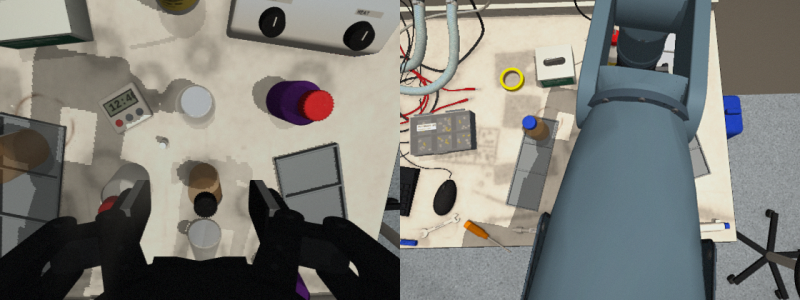

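View pics/top1crop.png

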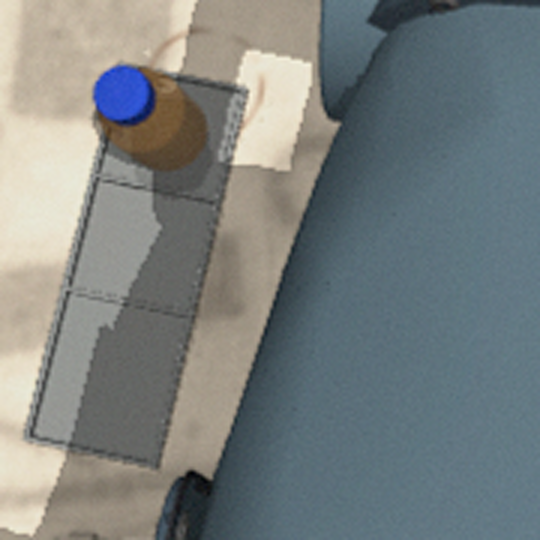

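The large bottle stands in the far compartment, with its cap at about (182,172) in the top picture. In the wrist view the beaker (276,144) and timer (172,154) sit within 3 px of where I predicted. I'll refine the tray centre from the corners just seen, then move the beaker.

```bash
python3 - <<'E'
from h import *
m=eyes.camera_model("top")
c=plane(m,np.array([[27,437],[158,467],[247,90]])/3+140-.33,11)[:,:2]
print(c.round(1),((c[0]+c[2])/2).round(1),np.linalg.norm(c[0]-c[1]),np.linalg.norm(c[2]-c[1]))
pick((677,4.5),90,48,78,30,150)
place(tray(T3,12),T3[1]+90,51.7,150,72)
E
```

```text
[[375.7 373.3]
 [352.3 277.4]
 [632.  214.1]] [503.8 293.7] 98.72683386979699 286.75770798509524
at t 11.6 w 78.0 gf 0.0 F [-0.3 -0.4  0.1] pos [677.6   4.4  48.9]
grip t 11.9 w 51.3 gf 30.9 F [-1.2  1.6  6.9] pos [678.1   4.5  49.6]
lifted t 12.7 w 51.4 gf 31.3 F [ 0.5  0.3 -0.9] pos [675.9   4.6 196.1]
down t 16.0 w 51.2 gf 30.8 F [ 0.2 -1.2  4.3] pos [513.8 297.7  52.3]
off t 17.1 w 71.9 gf 0.0 F [-0.1  0.2 -0.3] pos [512.3 297.5 200.3]
```

```bash
sed -i 's/501.5,300.5/503.,297./' h.py; python3 - <<'E'
from h import *
pick((663,117),28,8,75,40,160)
# look at tray_three on the way
p=np.array([*tray(T3,-88),170]); env.reach(p,pick_q(p,T3[1]))
im,d=eyes.camera("wrist"); st("v"); cv2.imwrite("pics/w2.png",im[:,:,::-1])
m=eyes.camera_model("wrist"); np.savez("w2.npz",p=im,d=d,**m)
E
```

```text
at t 19.0 w 74.9 gf 0.0 F [0.7 0.1 0.2] pos [663.3 117.3   8.4]
grip t 19.3 w 56.2 gf 44.0 F [-0.2  0.1  5.5] pos [664.3 117.    9.7]
lifted t 20.1 w 56.7 gf 43.4 F [-0.2 -0.2 -1.7] pos [661.7 116.9 166.1]
v t 21.4 w 56.6 gf 43.4 F [ 0.2  0.5 -0.8] pos [418.  316.2 169.6]
```

View pics/w2.png

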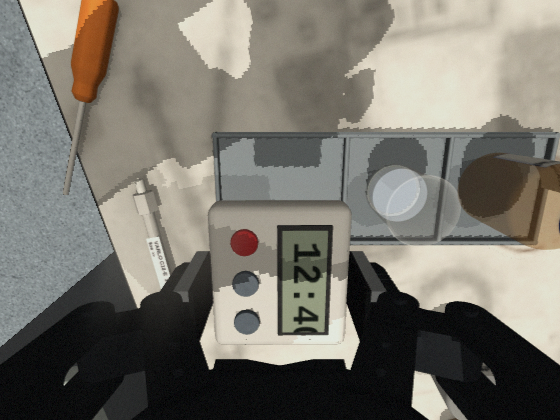

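The timer hangs level in the jaws. The beaker's base (397,192) is in the middle of its compartment (346–450 × 133–243), and the large bottle stands in the far one.

```bash
python3 - <<'E'
from h import *
f=np.load("w2.npz"); m={k:f[k] for k in("camera_matrix","origin","orientation")}
a=np.radians(T3[1]); e=np.array([np.cos(a),np.sin(a)]); q=np.array([-e[1],e[0]])
loc=lambda uv,z:[( (P[:2]-T3[0])@e, (P[:2]-T3[0])@q) for P in plane(m,uv,z)]
for n,uv,z in [("corner",(214,133),11),("topedge",(400,131),11),("botedge",(400,244),11),("p1",(346,160),11),("p2",(450,160),11),("beaker",(397,192),4)]: print(n,np.round(loc(uv,z),1))
place(tray(T3,-88),T3[1],11.7,150,68)
E
```

```text
corner [[-141.8   49.5]]
topedge [[13.6 51.2]]
botedge [[ 23.2 -49.7]]
p1 [[-30.2  27. ]]
p2 [[58.6 27. ]]
beaker [[18.4 -2.6]]
down t 22.8 w 56.7 gf 44.2 F [-1.9 -1.   7. ] pos [417.9 317.   12.6]
off t 23.8 w 68.2 gf 0.0 F [-0.  -0.2 -0.3] pos [416.4 316.2 160.4]
```

```bash
python3 - <<'E'
from h import *
pick((545,-2.2),90,89,55,60,135)
p=np.array([*tray(T2,44),230]); env.reach(p,pick_q(p,T2[1]+90))
im,d=eyes.camera("wrist"); st("v"); cv2.imwrite("pics/w3.png",im[:,:,::-1])
m=eyes.camera_model("wrist"); np.savez("w3.npz",p=im,d=d,**m)
E
```

```text
at t 26.1 w 55.1 gf 0.0 F [ 0.2 -0.  -0.1] pos [545.3  -1.8  89.4]
grip t 26.4 w 26.9 gf 58.8 F [-0.3  0.3  5.4] pos [546.   -2.4  90.3]
lifted t 27.1 w 26.7 gf 58.5 F [-0.4 -0.9 -3.1] pos [544.   -2.  222.5]
v t 27.9 w 26.4 gf 58.6 F [ 0.1  0.5 -1.6] pos [ 557.6 -169.2  228.1]
```

View pics/w3.png

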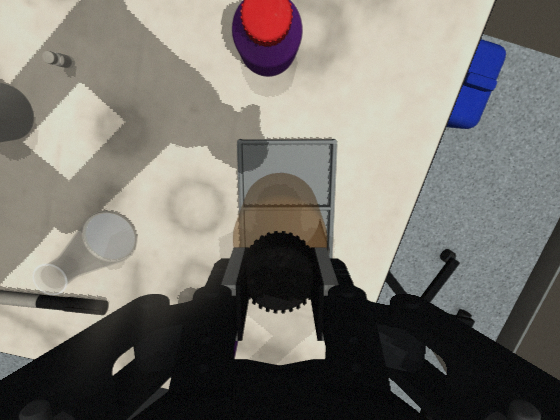

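The black cap is gripped. Tray two's far edge is at v≈138, its sides at u≈238 and 336, and the partition at v≈207.

```bash
python3 - <<'E'
from h import *
f=np.load("w3.npz"); m={k:f[k] for k in("camera_matrix","origin","orientation")}
a=np.radians(T2[1]); e=np.array([np.cos(a),np.sin(a)]); q=np.array([-e[1],e[0]])
L=lambda uv:(plane(m,uv,11)[0,:2]-T2[0])@np.c_[e,q]
c1,c2,p1=L((238,139)),L((336,139)),L((288,207)); print(c1,c2,p1)
dx=np.mean([(c1[0]+c2[0])/2-81,p1[0]-9]); dy=(c1[1]+c2[1])/2; print(dx,dy)
if abs(dx)<8 and abs(dy)<8: place(tray(T2,44+dx,dy),T2[1]+90,92.7,130,50)
E
```

```text
[83.57030449 43.32934369] [ 83.63845057 -55.43243423] [12.41289192 -7.59911   ]
3.0086347234814994 -6.051545266117113
down t 29.3 w 26.8 gf 59.2 F [-1.2  0.   3.3] pos [ 563.5 -175.7   93.4]
off t 30.3 w 49.9 gf 0.0 F [-0.5 -0.8  0.1] pos [ 562.2 -175.   221.4]
```

```bash
python3 - <<'E'
from h import *
pick((543,115.6),90,100,58,60,160)
place(tray(T2,-35+3,-6),T2[1]+90,103.7,160,55)
p=np.array([430,-80,300]); env.reach(p,pick_q(p,T2[1]+90))
im,_=eyes.camera("wrist"); m=eyes.camera_model("wrist")
env.move_joints([-1.398,.181,1.607,0,1.354,-.206])
a,_=eyes.camera("scene"); b,_=eyes.camera("top"); st("end")
cv2.imwrite("pics/scene9.png",a[:,:,::-1]); cv2.imwrite("pics/top9.png",cv2.resize(b[130:320,130:450,::-1],None,fx=2.5,fy=2.5)); cv2.imwrite("pics/w9.png",im[:,:,::-1])
E
```

```text
at t 32.3 w 58.1 gf 0.0 F [ 0.5 -0.1  0.2] pos [543.6 115.2 100.4]
grip t 32.7 w 30.6 gf 59.8 F [-1.5 -0.3  5.7] pos [544.  115.5 101.5]
lifted t 33.5 w 30.3 gf 59.4 F [ 0.5 -0.  -3.5] pos [541.9 115.6 258.1]
down t 36.0 w 30.8 gf 60.1 F [-0.7  0.1  3.8] pos [ 487.3 -196.7  104.4]
off t 37.1 w 55.1 gf 0.0 F [-0.5 -0.3  0.4] pos [ 486.  -195.8  262.2]
end t 39.7 w 55.1 gf 0.0 F [-0.6  0.2  0.8] pos [ 213.8 -533.6  239.5]
```

View pics/scene9.png

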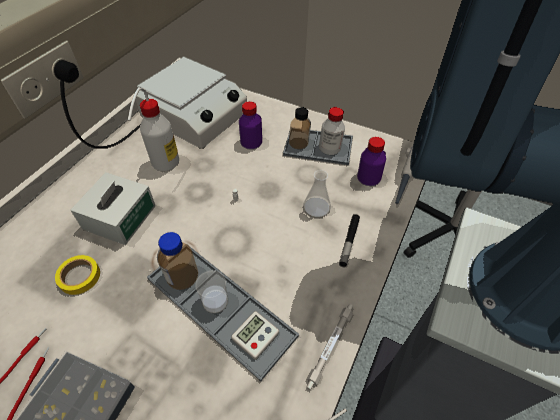

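View pics/top9.png

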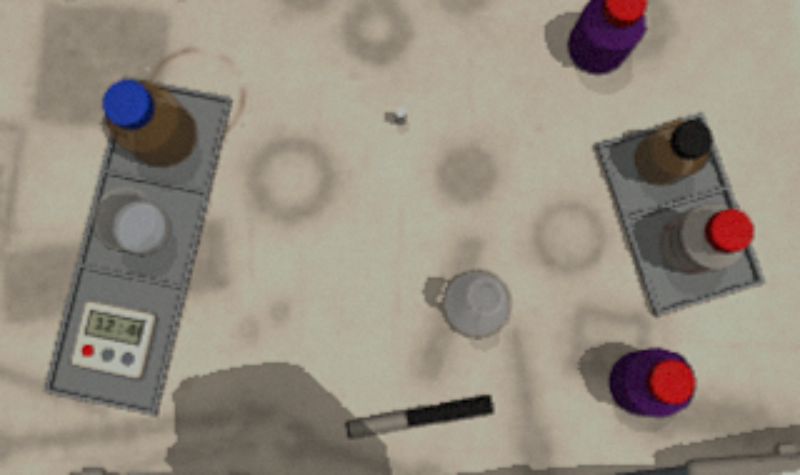

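All five are standing in their compartments and the flask hasn't moved. I'll check the numbers in each tray's frame before handing in.

```bash
python3 - <<'E'
from h import *
def run(n,img,tag):
    m=eyes.camera_model(n); hsv=cv2.cvtColor(img,cv2.COLOR_RGB2HSV); C=cloud(m,d); z=C[...,2]
    t2=(T2[0]+0,T2[1])
    for k,h,T,x in [("large",124,T3,100),("med",112,T2,-35),("small",99,T2,44)]:
        g=tray(T,x); h+=3; M={"large":cv2.inRange(hsv,(105,120,60),(125,255,255)),"med":cv2.inRange(hsv,(0,150,90),(6,255,255))|cv2.inRange(hsv,(174,150,90),(180,255,255)),"small":cv2.inRange(hsv,(0,0,0),(180,255,45))}[k]
        s=(M>0)&(abs(z-h)<5)&(np.hypot(C[...,0]-g[0],C[...,1]-g[1])<40); ys,xs=np.nonzero(s)
        P=plane(m,[(xs.min()+xs.max())/2,(ys.min()+ys.max())/2],h)[0]
        a=np.radians(T[1]); e=np.array([np.cos(a),np.sin(a)]); q=np.array([-e[1],e[0]])
        print(n,k,"zmed",z[s].mean().round(1),"local",((P[:2]-T[0])@np.c_[e,q]).round(1),P.round(1))
for n in("top","scene"):
    im,d=eyes.camera(n); run(n,im,n)
m=eyes.camera_model("top")
for T,c in [(T2,[[597,146],[705,115],[763,281],[655,313]]),(T3,[[46,388],[158,413],[231,98],[122,73]])]:
    c=plane(m,np.array(c)/2.5+130-.3,11)[:,:2]; print("tray",c.mean(0).round(1),((c[0]+c[2])/2).round(1))
E
```

```text
top large zmed 124.9 local [97.7  2.4] [598.8 277.6 127. ]
top med zmed 112.6 local [-31.4  -4.7] [ 487.  -194.9  115. ]
top small zmed 100.3 local [48.5 -6.6] [ 564.5 -175.5  102. ]
scene large zmed 126.6 local [94.5  4.7] [596.2 280.4 127. ]
scene med zmed 114.5 local [-32.   -3.9] [ 486.2 -194.3  115. ]
scene small zmed 101.7 local [46.5 -4.8] [ 562.1 -174.3  102. ]
tray [ 517.8 -187. ] [ 517.7 -186.3]
tray [506.  294.8] [505.2 294.3]
```

```bash
python3 -c "
from h import *
print(env.close_job())"
```

```text
the job is handed in; nothing more can be done
None
```

I handed the job in at about 40 s: all five items are in their compartments, the bottles measure on the floor and in tolerance, the beaker and timer look right in the pictures, and the flask was not touched. The hand-in returned no verdict.

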